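# Wedge a rocking gel tank

### The arm

A 6-joint arm with a two-finger parallel gripper is mounted at the origin on the work surface. World frame = base frame: x ahead of the robot, y to its left, z up, the work surface at z = 0. Lengths are in m, angles in rad, forces in N, time in s.
With the tool pointing down it reaches from about 0.3 to 0.825 m from the base axis. Payload 5.4 kg.
Tool frame: the origin (TCP) lies at the very end of the fingers, on their centre line; the grasp point (between the pads) lies 19 mm behind it; z points along the fingers, x is the direction in which the jaws open and shut, and the axes are right-handed (so a half turn about z gives the same grasp; the last joint's range is limited). The gripper opens to 92 mm and grips with 3 to 60 N. Pads are 20 mm wide; open, the fingers measure 128 mm over their backs; the gripper's body (75 mm by 189 mm) begins 69 mm behind the grasp point.
Start: joints at [1.108, 0.158, 1.597, -0, 1.386, -0.21], TCP at [0.144, 0.557, 0.215] pointing down, gripper open.
Joint ranges: [-2.91, 2.91], [-0.94, 2.29], [0.18, 2.7], [-1.29, 4.43], [0.17, 2.64], [-3, 3]. Speed limits (rad/s): [2.57, 2.57, 3.14, 3.14, 3.14, 3.14].

### API

Orientations are given as a rotation vector (axis times angle).
In Python, from workcell import bot gives the robot as it stands. Calls block until the motion is done:
- bot.goto(position, orientation): joint-space move of the TCP to a pose.
- bot.line_to(position, rot=None, max_speed=0.15): straight line of the TCP; rot=None keeps the orientation; max_speed is the mean speed in m/s.
- bot.set_joints(angles): joint-space move.
- bot.set_gripper(opening, newtons=None): opening from 0.0 (shut) to 1.0 (fully open); newtons is the grip in N (None keeps the last); returns when the fingers have stopped.
- bot.hold(seconds).
- bot.inverse_kinematics(position, orientation): joint angles nearest the present ones, or None.
- bot.read_camera(name): name is "scene" or "top"; returns a dict with "pixels" (420x560x3 uint8, blue, green, red), "fx", "fy", "cx", "cy" (pixels), "k1" (the pictures are not rectified: a ray, as slopes to the right and down, at radius r is drawn at 1 + k1 r^2 times it, then the intrinsics apply), "R" (3x3) and "t" (3): a world point X has camera coordinates R X + t. Camera axes: x right, y down, z forward; pixel columns grow to the right and rows downward; lengths in m; the calibration is good to about 2 mm. A picture is of the moment at which its call begins. There is no depth.
A pose or a line that the arm cannot do raises bot.MotionError and nothing moves.
- bot.job_done(): hands the job in, once; it reports no verdict.
Readings, each from a call of its own:
- bot.current_clock(): time.
- bot.current_joints(): joint angles.
- bot.current_joint_vel(): joint speeds.
- bot.current_effort(): joint torques, N m.
- bot.current_ee_pos(): TCP position.
- bot.current_tool_rot(): TCP orientation.
- bot.current_contact_force(): force on the tool from outside, world axes, zero at the start.
- bot.current_ft_torque(): the same for the moment, N m.
- bot.current_opening(): opening from 0.0 (shut) to 1.0 (fully open).
Only numpy, scipy, OpenCV 4.12 (cv2) and the standard library are available. Lean on these libraries where they do the work, as an engineer would, in place of code of your own. Each camera call takes 0.05 s, during which the arm holds its last target. There are 200 camera calls.

### The job

The gel tank on the lab bench has lost one foot and rocks. Push the wedge, thin end first, under the footless corner until it just takes up the slack and the tank stands level, then press down firmly on the pad at that corner for a second to prove that it no longer rocks (if it does, push the wedge in further and press again). Only push and press: lift or carry nothing, leave the tank where it stands and the other things alone.

Things in the scene. Friction and masses are not known exactly. Their poses are not given: they have to be found in the camera images.
- tank: Low clear plastic gel tank, grey floor, 0.8 to 1 kg: 170 mm along its x, 220 along its y, lid top 76 mm up. Origin at bench level under its centre, z up. Stands level on three rubber feet 14 mm tall at (70, 95), (70, -95), (-70, -95) mm; the one at (-70, 95) is missing. About 1 N on that corner tips it down by up to 14 mm; let go, it tips back.
- pad: Round black thumb pad, 26 mm across, 6 mm thick, fixed on the lid over the footless corner, at (-62, 88) mm from the tank's centre; origin at its underside, 76 mm above the bench. (The other three corners have the same pad.)
- pad_top (a point): Centre of that pad's top, 82 mm above the bench while the tank is level; press here, straight down.
- wedge: Grey plastic wedge, 0.13 to 0.23 kg, on the bench beside the tank's +y side: 90 mm wide (its x), 120 long (its y), flat underneath, top rising evenly from 4 mm at the thin end (-y, towards the tank) to 26 mm at the upright thick end (+y). Origin at bench level under its centre. Friction holds it where it is left.
- wedge_tip (a point): Middle of the wedge's thin edge, 2 mm above the bench. When snug it is about 55 mm past the tank's +y side.
- gap (a point): Middle of the place for the wedge: on the tank's +y side, 35 mm to the -x side of its centre, 7 mm up; the flat underside there hangs 14 mm above the bench. The wedge is pushed in here along the tank's -y.
- wedge_back (a point): Middle of the wedge's upright thick end face, 13 mm above the bench.
- amber_bottle: Bystander, to be left alone: closed amber glass bottle, 70 mm across, 150 mm tall; origin at the centre of its underside.
- tip_box: Bystander, to be left alone: closed pipette-tip box with clear lid, 120 x 80 mm, 58 mm tall; origin at the centre of its underside.
- beaker: Bystander, to be left alone: empty glass beaker, 70 mm across, 90 mm tall; origin at the centre of its underside.
- tube_rack: Bystander, to be left alone: small rack of tubes, 70 x 110 mm, 57 mm tall; origin at the centre of its underside.
- white_jar: Bystander, to be left alone: closed white plastic jar, 72 mm across, 100 mm tall; origin at the centre of its underside.
- comb: Bystander, to be left alone: flat white plastic gel comb lying on the bench, 45 x 100 mm, 6 mm thick; origin at the centre of its underside.
- spray_bottle: Bystander, to be left alone: closed white plastic bottle, 60 mm across, 130 mm tall; origin at the centre of its underside.
Things that resemble listed ones, but are neither listed nor needed, are in the scene too. There is more than one size of the wedge; the one meant has the size given above.

How it is judged:
By the outcome, as a careful person would: the job done as asked, in the order asked, and still so for the second after the job is handed in, with the robot touching nothing.
It also fails if it takes over 48 s, if anything falls off the work surface, if the arm or the gripper's body presses on something with over 40 N, if the wrist force passes 120 N, or if a joint passes its speed limit or range.

## Working session

There is one attempt and no reset: what is moved stays moved. The work goes in short steps, each a Python script; the robot and the scene stay as the last script left them, time stands still between calls to the robot, and variables do not carry over. Pictures are saved under pics/ and viewed, about 8 in all and at most 12, crops included, and the job is handed in when it is done.

```bash
ls; mkdir -p pics
cat > h.py <<'E'
import numpy as np, cv2
from workcell import bot
def cam(name,fn=None):
    c=bot.read_camera(name)
    if fn: cv2.imwrite('pics/'+fn,c['pixels'])
    return c
def KD(c):
    K=np.array([[c['fx'],0,c['cx']],[0,c['fy'],c['cy']],[0,0,1.]]); return K,np.array([c['k1'],0,0,0,0.])
def proj(c,P):
    K,D=KD(c); P=np.atleast_2d(np.array(P,float))
    return cv2.projectPoints(P,cv2.Rodrigues(np.array(c['R']))[0],np.array(c['t'],float),K,D)[0][:,0]
def unproj(c,uv,z):
    K,D=KD(c); s=cv2.undistortPoints(np.array(uv,float).reshape(-1,1,2),K,D)[:,0]
    R=np.array(c['R']);t=np.array(c['t']);o=-R.T@t
    d=np.c_[s,np.ones(len(s))]@R
    return o+d*((np.broadcast_to(z,len(s))-o[2])/d[:,2])[:,None]
E
python3 - <<'E'
from h import *
for n in('top','scene'):
    c=cam(n,n+'0.png'); R=np.array(c['R']);print(n,-R.T@np.array(c['t']),R[2],c['fx'],c['k1'])
print(bot.current_clock(),bot.current_tool_rot())
E
```

```text
pics
top [ 0.45261616 -0.02668571  1.0203687 ] [ 0.11333471 -0.02515654 -0.99323834] 387.7555789233965 -0.05243144858361019
scene [ 1.09039912 -0.38933986  0.92469073] [-0.48189685  0.35296594 -0.80199157] 427.76336781774575 -0.046876924752025095
0.1 [ 2.48323850e+00  1.92321508e+00 -2.24835076e-03]
```

View pics/top0.png

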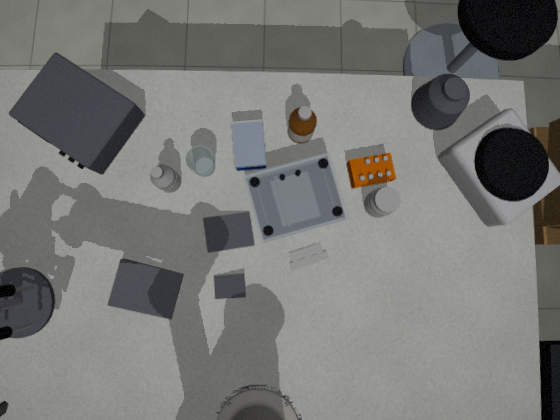

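View pics/scene0.png

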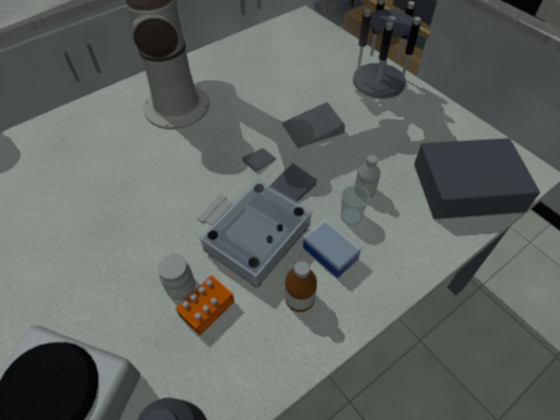

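Top picture: the tank is at about (297,198), with corner pads at (254,181), (321,163), (337,211) and (268,231). Wedge candidates are A (229,231) beside the tank, B (146,288) which is bigger, and C (230,286) which is smaller. A fits the description, so I'll check it in a crop and measure it.

Run:
```python
from h import *
c=cv2.imread('pics/top0.png')[150:260,190:350]
cv2.imwrite('pics/crop1.png',cv2.resize(c,None,fx=5,fy=5,interpolation=cv2.INTER_CUBIC))
c=cv2.imread('pics/scene0.png')[140:290,190:350]
cv2.imwrite('pics/crop2.png',cv2.resize(cv2.convertScaleAbs(c,alpha=1.5),None,fx=4,fy=4,interpolation=cv2.INTER_CUBIC))
```

```text
(no output)
```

View pics/crop1.png

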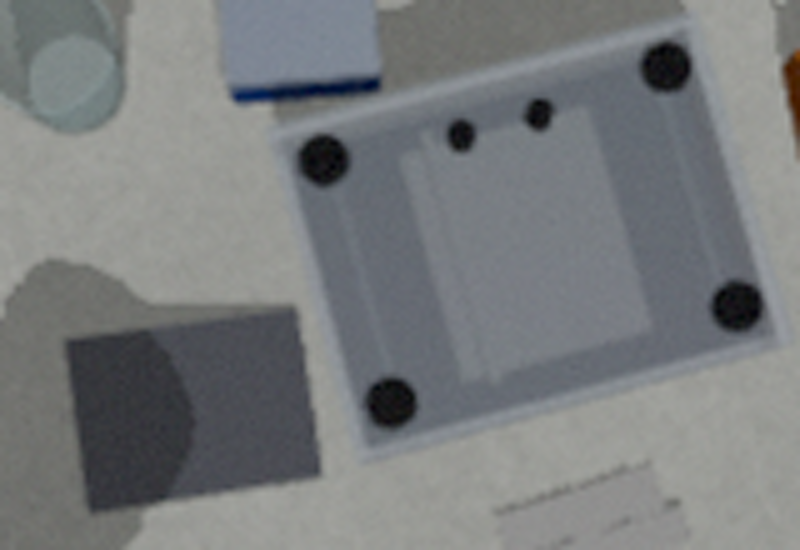

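View pics/crop2.png

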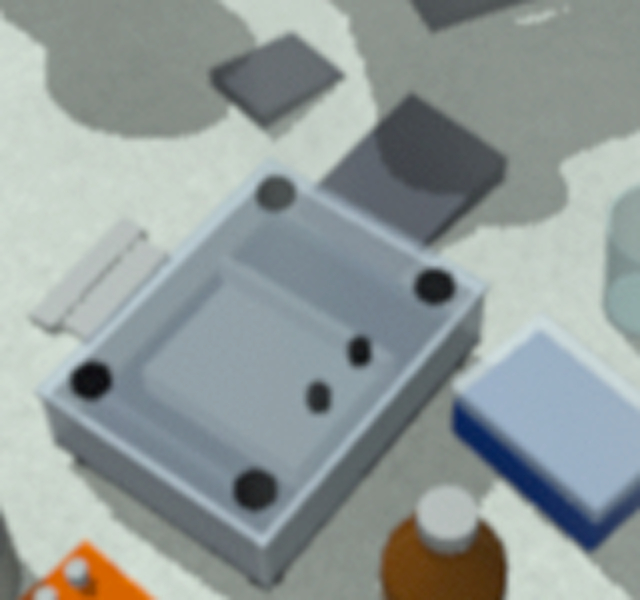

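Crop 1 shows A's corners at (67,340), (92,512), (295,308) and (320,475). The tank pads are at (324,160), (391,403), (737,306) and (666,66). Crop 2 confirms that A's thick end is away from the tank. Next I'll compute the poses and check the sizes.

```bash
cat > m.py <<'E'
from h import *
from scipy.optimize import least_squares
f1=lambda a:(np.array(a)+.5)/5-.5+[190,150]
f2=lambda a:(np.array(a)+.5)/4-.5+[190,140]
T=cam('top');S=cam('scene')
def pose(p,L):
    c,s=np.cos(p[2]),np.sin(p[2]);L=np.array(L,float)
    return np.c_[p[0]+c*L[:,0]-s*L[:,1],p[1]+s*L[:,0]+c*L[:,1],L[:,2]]
pads=np.array([[.062,.088,.082],[-.062,.088,.082],[-.062,-.088,.082],[.062,-.088,.082]])
wc=np.array([[.045,.06,.026],[-.045,.06,.026],[.045,-.06,.004],[-.045,-.06,.004]])
def fit(L,obs):
    r=least_squares(lambda p:np.concatenate([(proj(c,pose(p,L[i]))-o).ravel() for c,i,o in obs]),[.45,.05,.2])
    return r.x,np.round(r.fun,1)
pt=f1([[324,160],[391,403],[737,306],[666,66]]); ps=f2([[434,287],[275,193],[91,380],[256,489]])
wt=f1([[67,340],[92,512],[295,308],[320,475]]); ws=f2([[505,157],[412,95]])
E
python3 - <<'E'
from m import *
a=[0,1,2,3]
print(fit(pads,[(T,a,pt)]));print(fit(pads,[(S,a,ps)]));print(fit(pads,[(T,a,pt),(S,a,ps)]))
print(fit(wc,[(T,a,wt)]));print(fit(wc,[(T,a,wt),(S,[0,1],ws)]))
q=unproj(T,wt,[.026,.026,.004,.004]);print(q,[np.linalg.norm(q[i]-q[j]) for i,j in((0,1),(2,3),(0,2),(1,3))])
E
```

```text
(array([ 0.58735759, -0.08864941,  0.28747776]), array([-0.2, -0.1, -0. ,  0. ,  0.1, -0. ,  0. ,  0.1]))
(array([ 0.58829131, -0.08924968,  0.28886533]), array([ 0.3, -0.4,  0.1, -0.1, -0.2,  0.1, -0.2,  0.3]))
(array([ 0.58775406, -0.08890699,  0.28820588]), array([-0.1, -0.2,  0.1, -0.1,  0.3, -0.2,  0.1, -0.1,  0.3, -0.6,  0.1,
       -0.3, -0.2, -0.2, -0.2,  0. ]))
(array([0.50250004, 0.07984245, 0.17596797]), array([-0.6, -0.2, -0.6,  0.3,  0.5, -0.3,  0.8,  0.2]))
(array([0.50259756, 0.07972453, 0.17409919]), array([-0.6, -0.2, -0.6,  0.2,  0.5, -0.3,  0.8,  0.2,  0.5,  0.2, -0.5,
       -0.6]))
[[0.5359046  0.14517553 0.026     ]
 [0.44837611 0.12953775 0.026     ]
 [0.55647553 0.02984739 0.004     ]
 [0.46914459 0.01496133 0.004     ]] [np.float64(0.08891443623974891), np.float64(0.08859056679352671), np.float64(0.11919623352629853), np.float64(0.11850353247319696)]
```

The size matches at 89 x 119 mm, so A is the wedge. In the tank frame it sits at about (-34, 186) mm with -6.5° yaw. I'll push it on both halves of the thick face with the jaws half open, straightening it on the way.

```bash
cat >> h.py <<'E'
TK=np.array([.5877,-.0888,.288])
def rv(a):
    from scipy.spatial.transform import Rotation as Ro
    c,s=np.cos(a),np.sin(a); return Ro.from_matrix(np.array([[c,s,0],[s,-c,0],[0,0,-1.]]).T.copy()).as_rotvec() if 0 else Ro.from_matrix(np.column_stack([[c,s,0],[s,-c,0],[0,0,-1.]])).as_rotvec()
def W(x,y,z,P=TK):
    c,s=np.cos(P[2]),np.sin(P[2]); return np.array([P[0]+c*x-s*y,P[1]+s*x+c*y,z])
def frc(): # force in tank frame
    f=np.array(bot.current_contact_force());c,s=np.cos(TK[2]),np.sin(TK[2]); return np.round([c*f[0]+s*f[1],-s*f[0]+c*f[1],f[2]],2)
E
sed -i 's/return Ro.from_matrix(np.array.* if 0 else /return /' h.py
python3 - <<'E'
from h import *
T=cam('top')
print('spray',unproj(T,[[161,172]],.13),'beaker',unproj(T,[[204,164]],.09))
Wd=np.array([.5026,.0797,.175])
p=W(0,.06+.010+.014,.2,Wd)
print(p)
bot.goto(p,rv(.175)); bot.set_gripper(.45)
print(bot.current_joints(),frc(),bot.current_clock(),bot.current_opening())
p[2]=.008; bot.line_to(p)
cam('top','top1.png');cam('scene','scene1.png')
print(bot.current_ee_pos(),frc(),bot.current_clock())
a=cv2.imread('pics/top1.png')[140:270,150:350];b=cv2.imread('pics/scene1.png')[110:240,200:400]
cv2.imwrite('pics/v1.png',np.vstack([cv2.resize(i,None,fx=2.3*1.5/1.5,fy=2.3) for i in(a,b)]))
E
```

```text
spray [[0.6321714  0.22885035 0.13      ]] beaker [[0.66174391 0.13638391 0.09      ]]
[0.48797492 0.16241703 0.2       ]
[ 8.59643405e-02  1.17489733e-02  1.78259572e+00  6.65649196e-07
  1.34726512e+00 -8.89796247e-02] [0.56 0.52 0.47] 3.0 0.4512477528913957
[0.48878344 0.16248837 0.00888713] [ 0.19 -0.35 -0.14] 4.5333
```

View pics/v1.png

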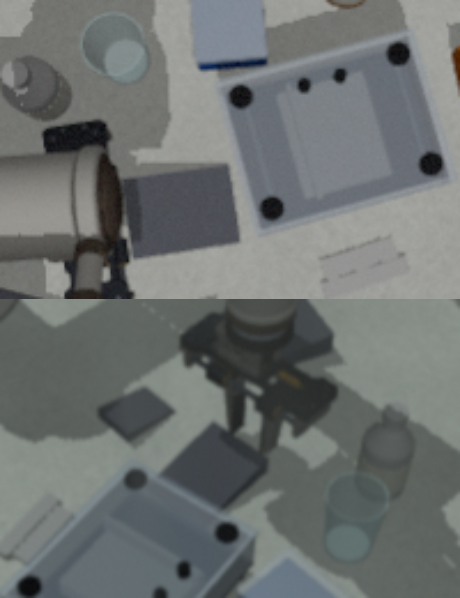

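Picture: both fingers are on the bench behind the thick end (about (130,190) in the upper half), and the spray bottle and beaker are clear. Pushing in stages.

Run:
```python
from h import *
for y,v in((.240,.05),(.225,.05),(.205,.04),(.197,.03)):
    bot.line_to(W(-.0345,y,.008),rv(TK[2]),v); print(y,frc(),bot.current_ee_pos()-W(-.0345,y,.008))
print(bot.current_clock())
cam('top','top2.png');cam('scene','scene2.png')
a=cv2.imread('pics/top2.png')[150:260,190:350];b=cv2.imread('pics/scene2.png')[140:250,220:380]
cv2.imwrite('pics/v2.png',np.vstack([cv2.resize(i,None,fx=2.7,fy=2.7,interpolation=2) for i in(a,b)]))
```

```text
0.24 [ 0.44 -0.09  0.21] [ 7.81446621e-05 -6.01864378e-06  6.75149909e-05]
0.225 [-0.67  0.03  0.11] [ 1.69649834e-04 -4.34605723e-04 -1.93202409e-05]
0.205 [-0.36  0.43 -0.93] [ 1.60921773e-04 -2.33175703e-04  5.52953493e-05]
0.197 [-0.2   0.46  0.43] [ 1.42932977e-04 -2.64448776e-04  3.42685632e-05]
6.8167
```

View pics/v2.png

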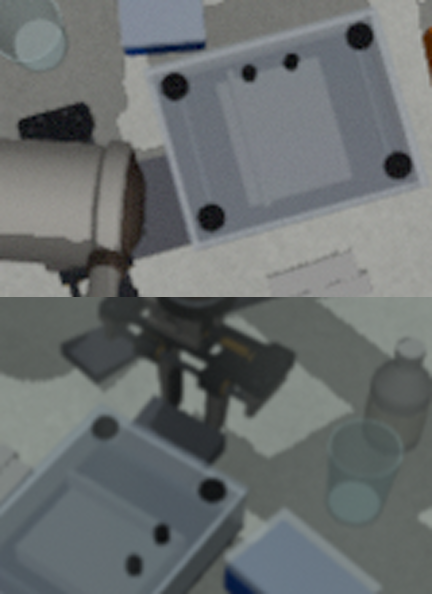

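The wedge is square to the tank and its thin end is under the edge. Now small steps with averaged force readings.

```bash
cat >> h.py <<'E'
def avg(n=6):
    o=[]
    for _ in range(n): bot.hold(.02); o.append(frc())
    return np.round(np.mean(o,0),2)
E
python3 - <<'E'
from h import *
for y in (.195,.193,.191,.190,.189,.188,.187,.186):
    bot.line_to(W(-.0345,y,.008),None,.02); f=avg(); print(y,f)
    if f[1]>2: break
print(bot.current_clock())
cam('scene','scene3.png');cam('top','top3.png')
b=cv2.imread('pics/scene3.png')[150:220,240:340]
cv2.imwrite('pics/v3.png',cv2.resize(b,None,fx=8,fy=8,interpolation=2))
E
```

```text
0.195 [ 0.12 -0.18  0.13]
0.193 [-0.14  0.18  0.46]
0.191 [-0.43  0.33  0.02]
0.19 [-0.12  0.38  0.25]
0.189 [0.1  0.44 0.34]
0.188 [0.14 0.71 0.17]
0.187 [0.19 0.98 0.62]
0.186 [0.03 3.72 1.13]
9.7167
```

View pics/v3.png

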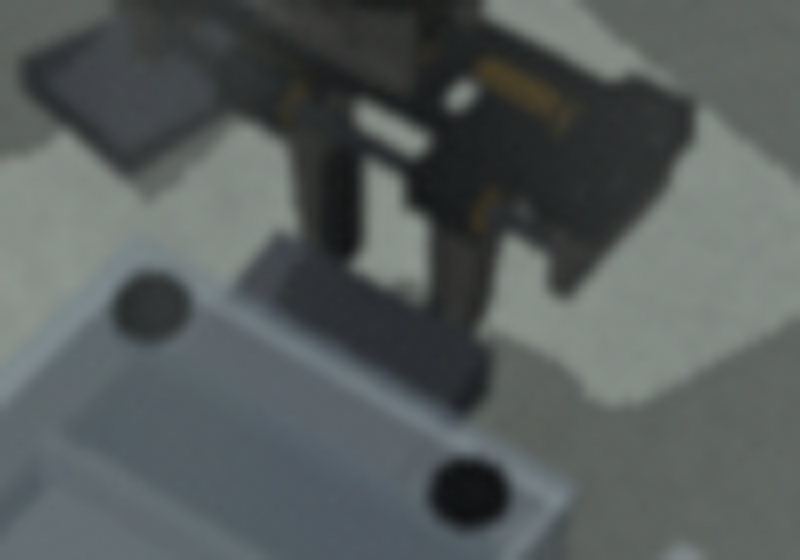

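The push force jumps from 1.0 to 3.7 N at y=186 mm, which is where snug was expected (185), so the wedge is snug. Next: back off, shut the gripper and press on the pad in small steps, watching for a low-force plateau (rocking).

```bash
cat > press.py <<'E'
from h import *
def press():
    x,y=-.062,.088
    p=W(x,y,.12); bot.goto(p,rv(TK[2])) if abs(bot.current_ee_pos()[2]-.12)>.2 else bot.line_to(p,rv(TK[2]),.15)
    bot.line_to(W(x,y,.086),None,.06); print('z0',bot.current_ee_pos(),avg())
    z=.0845
    while z>.066:
        bot.line_to(W(x,y,z),None,.02); f=avg(4); print(round(z,4),bot.current_ee_pos()[2].round(4),f)
        if f[2]>14: break
        z-=.0005
    t=bot.current_clock(); bot.hold(1.3); print('held',avg(),bot.current_ee_pos(),bot.current_clock()-t)
    cam('scene','press_%d.png'%(t*10))
    bot.line_to(W(x,y,.1),None,.04); bot.line_to(W(x,y,.16),None,.15)
E
python3 - <<'E'
from press import *
bot.line_to(W(-.0345,.215,.008),None,.08); bot.line_to(W(-.0345,.215,.13),None,.2)
bot.set_gripper(0.0,5); print(bot.current_clock(),bot.current_opening())
press(); print(bot.current_clock())
cam('top','top4.png');cam('scene','scene4.png')
E
```

```text
11.7917 0.00336924942825325
z0 [ 0.5033847  -0.02209222  0.08605074] [ 0.26 -0.2   0.25]
0.0845 0.0846 [-0.22  0.35  0.02]
0.084 0.084 [-0.2  -0.35  0.25]
0.0835 0.0835 [0.04 0.32 0.16]
0.083 0.083 [0.31 0.36 0.09]
0.0825 0.0825 [-0.12 -0.22  0.04]
0.082 0.0824 [-1.98  0.98  4.62]
0.0815 0.0823 [-3.48  1.87  8.84]
0.081 0.0823 [-5.    2.62 12.25]
0.0805 0.0823 [-6.1   3.61 15.66]
held [-6.18  3.85 16.  ] [ 0.50336615 -0.02207141  0.08225818] 1.3999999999999986
19.1083
```

Contact came at 82.4 mm. The force then rose steeply with no plateau, and 16 N was held for 1.4 s with the pad yielding about 0.1 mm, so it doesn't rock. Now I'll move the arm clear and check the tank and wedge.

Run:
```python
from h import *
bot.line_to(W(-.062,.088,.22),None,.2)
bot.set_joints([1.108,.158,1.597,0,1.386,-.21]); print(bot.current_clock(),frc())
T=cam('top','top5.png');S=cam('scene','scene5.png')
for n in('top','scene'):
    A=cv2.imread(f'pics/{n}0.png');B=cv2.imread(f'pics/{n}5.png')
    # tank shift by subpixel template match of the pads
    c=T if n=='top' else S
    for x,y in((.062,.088),(-.062,.088),(-.062,-.088),(.062,-.088)):
        q=proj(c,W(x,y,.082))[0].round().astype(int);r=9
        g=[cv2.cvtColor(i,6)[q[1]-r:q[1]+r+1,q[0]-r:q[0]+r+1].astype(np.float32) for i in(A,B)]
        print(n,np.round(cv2.phaseCorrelate(g[0],g[1],cv2.createHanningWindow((19,19),5)),2) if 0 else np.round(cv2.phaseCorrelate(g[0],g[1])[0],2))
a=cv2.imread('pics/top5.png')[150:260,190:350];b=cv2.imread('pics/scene5.png')[140:250,220:380]
cv2.imwrite('pics/v5.png',np.vstack([cv2.resize(i,None,fx=2.7,fy=2.7,interpolation=2) for i in(a,b)]))
```

```text
22.0833 [0.27 0.07 0.32]
top [ 0.07 -0.07]
top [ 0.37 -0.18]
top [ 0.1 -0.1]
top [ 0.03 -0.02]
scene [0.02 0.22]
scene [-0.   -0.03]
scene [-0.01 -0.01]
scene [0.01 0.07]
```

View pics/v5.png

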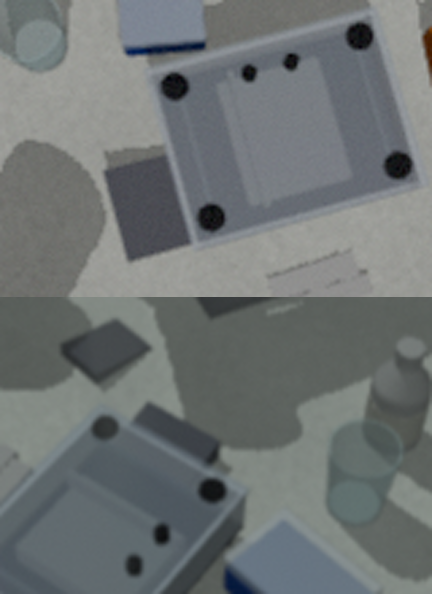

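The wedge sits squarely under the footless corner, with its thick corners at about (105,170) and (130,261). The tank pads moved by less than 0.4 px, and the bystanders are unmoved. Handing in.

Run:
```python
from h import *
T=cam('top'); q=unproj(T,np.array([[105,170],[130,261]])/2.7+[190-.3,150-.3],.026)
c,s=np.cos(TK[2]),np.sin(TK[2]);d=q[:,:2]-TK[:2]
print(np.c_[c*d[:,0]+s*d[:,1],-s*d[:,0]+c*d[:,1]])
bot.job_done()
```

```text
[[ 0.01144344  0.17259415]
 [-0.07827348  0.17219573]]
the job is handed in; nothing more can be done
```

I pushed the 90 x 120 mm wedge, thin end first, under the tank's footless corner until it was snug. I then pressed the pad there with about 16 N for 1.4 s, and the tank did not rock. The job was handed in with the arm clear, at about 22 s on the robot's clock.

- **Snug fit:** the push force jumped from 1.0 N to 3.7 N at about the expected depth. In the last picture the thin edge measures about 58 mm past the tank's side (about 55 expected). The fingers' stopping point implies about 54 mm, so the two disagree by a few mm; the picture value was read off by eye.
- **Press:** contact came at 82.4 mm (82 when level). The force rose steeply at once, and the pad sank only about 0.1 mm. About 7 N of sideways force showed on the tool during the press.
- **Tank and bystanders:** comparing before and after pictures, the tank's pads moved by at most about 0.4 px (about 1 mm). The bystanders visible in the final crops looked unmoved; I did not measure them.

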